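# Set up the optical gauge for the next hub

## Task

Slide the flanged steel hub across the dark measuring plate, never lifting or tipping it, from the waiting corners into the middle of the printed ring in front of the lens, and let go of it. Then turn the black focus knob on the tilted control box until its pointer lines up with the light index line on the dark grey bezel around it, and let go. Do not turn the bezel, and leave the hub in its ring and the caliper and the stepped shaft where they are.

Things in the scene. Friction and masses are not known exactly. Their poses are not given: they have to be found in the camera images.
- hub: the flanged hub: plain steel, loose, about 0.5 to 0.9 kg; round flange 70 mm in diameter and 12 mm thick, on it a coaxial round boss 38 mm in diameter from 12 to 57 mm height. Origin: centre of the underside; z along its axis (up). Stands at the start inside the four waiting corners on the plate
- plate: dark measuring plate fixed on the bench, 240 mm (x) by 260 mm (y), 20 mm thick. Origin: centre of the underside; flat free top at 20 mm; y runs along the line from one marked position to the other, x away from the robot. The waiting corners and the ring lie 130 mm apart, at x = -50 mm, y = +/-65 mm; which is which varies
- ring_center (a point): centre of the printed ring (light line 82 mm in diameter, flush) on the plate's top: where the hub's axis must come. The fixed lens and its camera stand on the +x side of it: lens front 80 mm from the centre, camera 50 mm wide out to 170 mm, up to 80 mm above the plate's top. Axes as the plate's
- knob: the focus knob: black ribbed round grip 42 mm in diameter and 34 mm high, turning endlessly and stiffly (about 0.12 N m) with no stops on the way; it stays where it is left. Origin: on its axis at its foot, on the bezel's top face. z: along the turning axis outward from the box, leaning 25 degrees from vertical towards the robot side; x points from the axis to its pointer
- bezel: flat dark grey metal ring around the knob's foot, 80 mm in diameter and 4 mm thick, stiff; it carries the index line, which must stay where it is. Origin: on the same axis, on the housing's sloping face (110 mm by 110 mm); z along the axis outward; x points from the axis to the index line
- knob_pointer (a point): tip of the knob's light pointer, 29 mm from the axis, just above the bezel's face; a light stripe runs from it up the knob's side and over its top to the middle
- index_mark (a point): inner end of the light index line (3.5 mm wide, out to the rim) on the bezel, 29 mm from the axis; the pointer's tip coincides with this point when the knob is set
- caliper: bystander: dial caliper lying flat, 200 mm long (along its x), jaws reaching 39 mm to its -y, 16 mm high. Origin: centre of the beam, at the bench
- shaft: bystander: stepped steel shaft standing upright, 36 mm diameter at the foot, 80 mm high. Origin: centre of the underside
Mind the look-alikes: they are no part of the job. Leave any blue, orange or turquoise look-alike of the hub alone.

How it is judged:
By the outcome, as a careful person would: the job done as asked, in the order asked, and still so for the second after the job is handed in, with the robot touching nothing.
It also fails if it takes over 72 s, if anything falls off the work surface, if the arm or the gripper's body presses on something with over 40 N, if the wrist force passes 120 N, or if a joint passes its speed limit or range.

## Robot

A 6-joint arm with a two-finger parallel gripper is mounted at the origin on the work surface. World frame = base frame: x ahead of the robot, y to its left, z up, the work surface at z = 0. Lengths are in mm, angles in rad, forces in N, time in s.
With the tool pointing down it reaches from about 400 to 925 mm from the base axis. Payload 12.5 kg.
Tool frame: the origin (TCP) lies midway between the tips of the shut fingers; the grasp point (between the pads) lies 19 mm behind it; z points along the fingers, y is the line along which they close (so a half turn about z gives the same grasp; the last joint's range is limited). The gripper opens to 95 mm and grips with 3 to 60 N. Pads are 20 mm wide; open, the fingers measure 119 mm over their backs; the gripper's body (75 mm by 180 mm) begins 59 mm behind the grasp point.
Start: joints at [1.227, 0.491, 1.559, -0, 1.092, -0.106], TCP at [147.21, 607.434, 214.661] pointing down, gripper open.
Joint ranges: [-3.1, 3.1], [-0.84, 2.19], [0.05, 2.79], [-1.13, 4.28], [0.06, 2.93], [-2.69, 2.69]. Speed limits (rad/s): [2.22, 2.22, 2.79, 3.14, 3.14, 3.14].

## Interface

Orientations are given as [roll, pitch, yaw] about the fixed x, y, z axes, in that order (R = Rz(yaw) Ry(pitch) Rx(roll)).
In Python, from cell import env gives the robot as it stands.
- The arm moves only by the shell command python3 -m inch 'ROWS'. ROWS is JSON, a list of rows, each a list of 7 numbers: the turn, a rotation vector about the tool's x, y, z in rad, then the shift along the tool's x, y, z in cm, then the closure, from -1 (fully open) to 1 (shut). A call has 1 to 20 rows; each row shifts and turns the commanded pose from where the row before left it, along the tool's axes as they then stand; what a row does not reach is not made up. A row lasts 1/8 s, in which the tool goes at most 62.5 mm and 10.7 degrees, less where a joint would pass 70% of its speed; a pose out of reach is approached as far as the arm can. A call with a gripper value outside its range is refused whole. The fingers move at their own pace and stop on an object; the grip force is fixed at half the most. Time passes only in rows, so rows that do not move let the fingers close. It gives the time, the measured TCP pose, the force, the opening and the grip force at its end, in the units of the state.
- env.state(): the state, without advancing time (a new reading comes with each control period).
- env.read_camera(name): name is "scene" or "top"; returns a dict with "img" (420x560x3 uint8, red, green, blue), "depth" (420x560 float32, mm along the optical axis (not along the pixel's ray), 0 where there is no reading), "fx", "fy", "cx", "cy" (pixels), "position" and "orientation" of the camera in the world. Camera axes: x right, y down, z forward; pixel columns grow to the right and rows downward; lengths in mm; the calibration is good to about 2 mm. A picture is of the moment at which its call begins.
- env.job_done(): hands the job in; it is judged then, once.
Trained networks look in a picture, given as the dict that the camera call returned (one of the last four; its "shot" number tells which), for a name from the list of things; names that differ only in an ending like _2 or _b are one class to them, and where a whole thing is asked for, a point or a joint stands for the part that bears it (a point fixed in the world has none). Each returns a list of dicts, best first, with "score" (0 to 1); they miss things now and then, are a little off and sometimes report something else, mostly with a low value. They report only what shows in the picture. A call takes as long as a camera call. They do not tell look-alikes from the thing itself.
- env.find_in(picture, target): "centre" ([x, y, z] in mm, in the coordinates of the camera as it stood for that picture, good to about 4 mm: the middle of the surface that is visible of it).
- env.trace(picture, target): "mask" (420x560 bool, what is visible of it).
The state is a dict: "t": time; "joints": joint angles; "qvel": joint speeds; "tau": joint torques, N m; "eef_pos": TCP position; "tcp_rot": TCP orientation; "ft_force": force on the tool from outside, world axes, zero at the start; "moment": the same for the moment, N m; "opening": opening from 0.0 (shut) to 1.0 (fully open); "grip_force": force on a finger pad.
Only numpy, scipy, OpenCV 4.12 (cv2) and the standard library are available. Lean on these libraries where they do the work, as an engineer would, in place of code of your own. Each camera call takes 0.05 s, during which the arm holds its last target. There are 200 camera calls.

## Working session

There is one attempt and no reset: what is moved stays moved. The work goes in short steps, Python scripts to look and compute and a shell command to move; the robot and the scene stay as the last step left them, time stands still between calls to the robot, and variables do not carry over. Pictures are saved under pics/ and viewed, at most 10 in all, crops included, and the job is handed in when it is done.

```bash
mkdir -p pics
cat > h.py <<'E'
import numpy as np, cv2
from scipy.spatial.transform import Rotation as R
from cell import env
def cam(n,save=None):
    p=env.read_camera(n)
    if save: cv2.imwrite('pics/'+save,p['img'][:,:,::-1])
    return p
def rot(p):
    o=np.array(p['orientation'],float)
    return o if o.shape==(3,3) else R.from_euler('xyz',o).as_matrix()
def w(p,c): return rot(p)@np.array(c)+np.array(p['position'])
def px(p,c): return (round(p['fx']*c[0]/c[2]+p['cx']),round(p['fy']*c[1]/c[2]+p['cy']))
def cloud(p):
    d=p['depth'];v,u=np.mgrid[:420,:560]
    P=np.stack([(u-p['cx'])/p['fx']*d,(v-p['cy'])/p['fy']*d,d],-1)
    return P@rot(p).T+np.array(p['position'])
def proj(p,X):
    c=rot(p).T@(np.array(X)-np.array(p['position']));return px(p,c)
E
python3 - <<'E'
from h import *
np.set_printoptions(precision=1,suppress=True)
ims=[]
for n in ['scene','top']:
    p=cam(n,n+'0.png');print(n,p['position'],p['orientation'],p['fx'])
    for t in ['hub','plate','ring_center','knob','bezel','knob_pointer','index_mark','caliper','shaft']:
        for r in env.find_in(p,t)[:4]: print(t,round(r['score'],2),px(p,r['centre']),w(p,r['centre']))
print(env.state())
E
```

```text
scene [1158.3  191.6  615.3] [-2.2  0.   1.8] 471.27722785418536
hub 0.94 (187, 240) [ 561.3 -166.2   37.4]
hub 0.91 (251, 209) [415.8 -88.4  18.4]
hub 0.87 (197, 197) [ 401.9 -219.6   15.9]
hub 0.58 (222, 170) [ 291.5 -201.9   22.8]
plate 0.72 (149, 264) [ 624.7 -214.5   22.7]
plate 0.51 (405, 276) [613.1 229.3  97. ]
ring_center 0.73 (407, 260) [594.2 229.3 113.3]
ring_center 0.62 (83, 259) [ 694.3 -288.5   77.9]
knob 0.91 (409, 260) [593.8 231.6 113.7]
bezel 0.8 (404, 275) [609.6 228.6  94.7]
bezel 0.51 (271, 259) [539.7  -8.1   9.4]
knob_pointer 0.71 (405, 260) [596.3 226.2 114.2]
index_mark 0.91 (404, 275) [611.8 229.   97. ]
caliper 0.91 (273, 258) [535.7  -5.7   6.5]
shaft 0.83 (252, 301) [670.6  -0.3  35.8]
top [ 265.5  -17.  1149.8] [-2.9  0.  -1.7] 459.9953010052717
hub 0.88 (396, 243) [ 372.  -322.1   15. ]
hub 0.72 (357, 287) [ 276.9 -210.2   14.4]
hub 0.68 (353, 244) [ 382.4 -216.6   10.7]
hub 0.62 (303, 244) [395.3 -93.    9.1]
plate 0.96 (349, 162) [ 592.1 -232.4   19.5]
plate 0.47 (262, 203) [510.6  -2.3   0.6]
ring_center 0.81 (374, 119) [ 670.4 -292.4   97.8]
knob 0.77 (160, 174) [580.6 226.4 115.3]
knob 0.37 (375, 119) [ 669.2 -297.4   95.4]
bezel 0.82 (164, 170) [597.5 222.7  87.8]
knob_pointer 0.71 (160, 174) [580.6 227.9 113.3]
knob_pointer 0.48 (375, 120) [ 666.6 -294.9   96.3]
index_mark 0.56 (167, 172) [593.6 217.5  82.9]
caliper 0.57 (263, 202) [512.4  -3.1   2.5]
shaft 0.66 (326, 184) [ 537.  -165.7   31.7]
shaft 0.47 (256, 145) [656.   -2.5  37.9]
{'t': 1.0, 'joints': array([ 1.2,  0.5,  1.6, -0. ,  1.1, -0.1]), 'qvel': array([-0., -0.,  0., -0., -0., -0.]), 'tau': array([  0. , -61.2, -25.8,   0.1,   0. ,   0. ]), 'eef_pos': array([147.2, 607.4, 214.7]), 'tcp_rot': array([3.1, 0. , 2.9]), 'ft_force': array([-0.2, -1.1, -1.2]), 'moment': array([0., 0., 0.]), 'grip_force': 0.0, 'opening': 1.0008106580603142}
```

View pics/scene0.png

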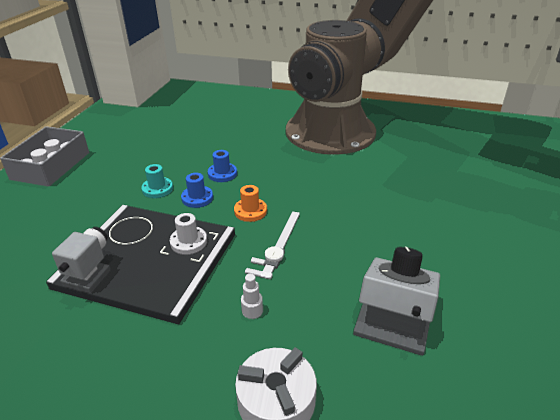

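View pics/top0.png

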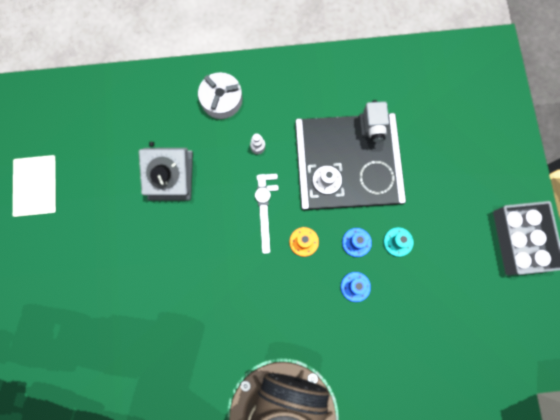

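The scene view shows five hub-shaped things: steel at scene (187,240) / top (326,180), orange (251,205), blue (197,190) and (222,167), turquoise (156,182). Only the plain steel one stands in the waiting corners on the plate, so it is the hub. The ring is at scene (131,230) / top (377,178), the knob at scene (407,262) / top (162,173). Next I'll measure these and confirm the hub in an enlarged crop.

```bash
cat > m1.py <<'E'
from h import *
np.set_printoptions(precision=1,suppress=True)
crops=[]
for n,hb,rb,kb in [('top',(326,180),(377,178),(162,173)),('scene',(187,240),(131,230),(404,268))]:
    p=cam(n);C=cloud(p);g=cv2.cvtColor(p['img'],cv2.COLOR_RGB2GRAY)
    Rm=rot(p);o=np.array(p['position'])
    def ray(u,v,z):
        d=Rm@np.array([(u-p['cx'])/p['fx'],(v-p['cy'])/p['fy'],1]);return o+d*(z-o[2])/d[2]
    # ring: bright pixels around rb on plate plane
    v,u=np.mgrid[:420,:560]
    m=(abs(u-rb[0])<26)&(abs(v-rb[1])<24)&(g>90)
    P=np.array([ray(a,b,20) for a,b in zip(u[m],v[m])])
    A=np.c_[2*P[:,:2],np.ones(len(P))];keep=np.ones(len(P),bool)
    for _ in range(8):
        s=np.linalg.lstsq(A[keep],(P[keep,:2]**2).sum(1),rcond=None)[0]
        r=np.sqrt(s[2]+s[0]**2+s[1]**2);e=abs(np.hypot(*(P[:,:2]-s[:2]).T)-r);keep=e<max(3,np.percentile(e,70))
    print(n,'ring',s[:2],'r',r,keep.sum())
    # hub: top-face points
    for zl,zh in [(70,82),(27,37)]:
        m=(abs(u-hb[0])<28)&(abs(v-hb[1])<28)&(C[...,2]>zl)&(C[...,2]<zh)
        if m.sum()>3:
            q=C[m][:,:2].astype(np.float32);print('hub z',zl,m.sum(),cv2.minEnclosingCircle(q),np.median(C[m][:,2]))
    m=(C[...,2]>14)&(C[...,2]<25)&(abs(C[...,0]-600)<170)&(C[...,1]<-70)&(C[...,1]>-400)&(g>140 if n=='x' else g>0)
    print('plate',cv2.minAreaRect(C[m][:,:2].astype(np.float32)),np.median(C[m][:,2]))
    for b in (hb,kb):
        c=p['img'][max(b[1]-30,0):b[1]+30,b[0]-40:b[0]+40];crops.append(cv2.resize(c,(400,300),interpolation=cv2.INTER_CUBIC))
cv2.imwrite('pics/crops1.png',np.vstack([np.hstack(crops[:2]),np.hstack(crops[2:])])[:,:,::-1])
E
python3 m1.py
```

```text
top ring [ 542.  -298.2] r 55.8241161275933 1678
hub z 70 185 ((548.0061645507812, -169.6261749267578), 19.20429039001465) 75.41646773306661
hub z 27 315 ((548.13525390625, -170.23240661621094), 35.352996826171875) 30.593893444192418
plate ((596.650390625, -235.40274047851562), (260.4983215332031, 241.03720092773438), 87.5680923461914) 18.350991435306014
scene ring [ 522.8 -306.6] r 56.8061803450929 344
hub z 70 265 ((549.7164916992188, -170.9384002685547), 19.590911865234375) 78.2577066782344
hub z 27 476 ((549.3297119140625, -170.62269592285156), 35.99624252319336) 33.176597691470306
plate ((572.1932373046875, -225.3126983642578), (277.5252685546875, 294.36053466796875), 87.50286865234375) 21.20248983334227
```

View pics/crops1.png

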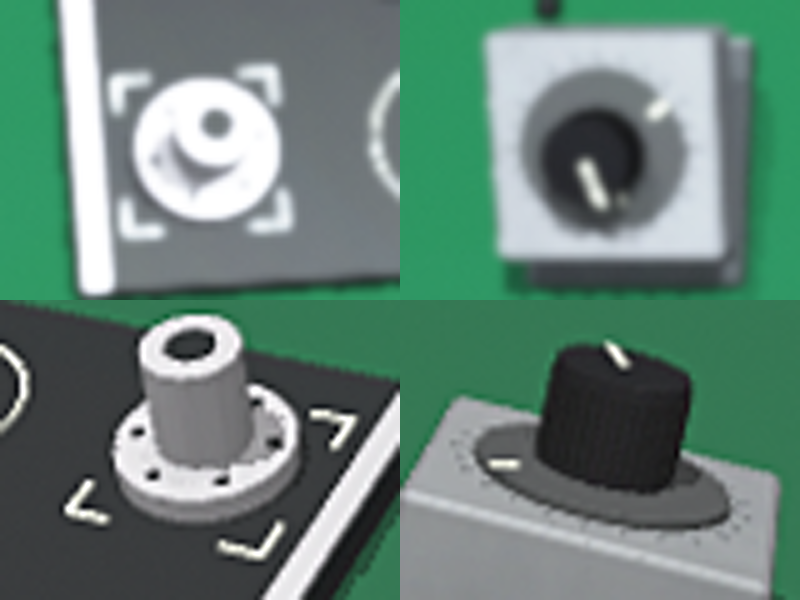

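The crop confirms it: plain steel hub inside the corner marks (top row left and bottom left). On the knob, the pointer stripe faces the robot side and the index line lies on the far-right side of the bezel. I'll refine the ring and measure the knob and index angles.

```bash
cat > m2.py <<'E'
from h import *
from scipy.optimize import minimize
np.set_printoptions(precision=3,suppress=True)
def ringfit(p,x0,r=41,z=20):
    g=cv2.cvtColor(p['img'],cv2.COLOR_RGB2GRAY).astype(np.float32)
    t=np.linspace(0,2*np.pi,120)
    def val(c,r):
        q=[( lambda k:(p['fx']*k[0]/k[2]+p['cx'],p['fy']*k[1]/k[2]+p['cy']))(rot(p).T@(np.array([c[0]+r*np.cos(a),c[1]+r*np.sin(a),z])-p['position'])) for a in t]
        q=np.array(q,np.float32);return cv2.remap(g,q[:,:1],q[:,1:],cv2.INTER_LINEAR)[:,0]
    f=lambda c:-np.mean(np.clip(val(c,r)-.5*val(c,r-7)-.5*val(c,r+7),-20,80))
    best=min(((x0[0]+i,x0[1]+j) for i in range(-12,13,3) for j in range(-12,13,3)),key=f)
    s=minimize(f,best,method='Nelder-Mead');return s.x,s.fun
def boxfit(p):
    C=cloud(p);g=cv2.cvtColor(p['img'],cv2.COLOR_RGB2GRAY)
    m=env.trace(p,'bezel')
    m=m[0]['mask'] if m else None
    return C,g,m
if __name__=='__main__':
    for n in ('top','scene'):
        p=cam(n);print(n,'ring',ringfit(p,(544,-298)))
        C=cloud(p);img=p['img'].astype(int);g=img.mean(-1);sat=img.max(-1)-img.min(-1)
        box=(abs(C[...,0]-595)<90)&(abs(C[...,1]-227)<90)&(C[...,2]>30)
        P=C[box&(sat<25)]
        # sloping face by ransac, normal ~25deg towards -x
        rng=np.random.default_rng(0);best=(0,)
        for _ in range(2000):
            a,b,c=P[rng.choice(len(P),3,False)];k=np.cross(b-a,c-a);L=np.linalg.norm(k)
            if L<500: continue
            k/=L;k*=np.sign(k[2]) or 1
            if abs(np.degrees(np.arccos(k[2]))-25)>6: continue
            s=(abs((P-a)@k)<2.5).sum()
            if s>best[0]: best=(s,k,a)
        s,k,a=best;I=P[abs((P-a)@k)<3];c0=I.mean(0);k=np.linalg.svd(I-c0)[2][2];k*=np.sign(k[2])
        print('face',s,'normal',k,'tilt',np.degrees(np.arccos(k[2])),'az',np.degrees(np.arctan2(k[1],k[0])),'c',c0)
        h=(C-c0)@k
        top=box&(h>34)&(h<46);print('knobtop h',np.median(h[top]),top.sum())
        ex=np.array([1,0,0])-k*k[0];ex/=np.linalg.norm(ex);ey=np.cross(k,ex)
        Q=C[top];q=np.c_[(Q-c0)@ex,(Q-c0)@ey].astype(np.float32);cc,r=cv2.minEnclosingCircle(q);print('knob circ',cc,r)
        foot=c0+ex*cc[0]+ey*cc[1];print('axis at face',foot)
        st=top&(g>120);S=C[st]-foot;print('stripe n',st.sum(),np.degrees(np.arctan2((S@ey).mean(),(S@ex).mean())),'len',np.hypot((S@ey).mean(),(S@ex).mean()))
        X=C-foot;rad=np.hypot(X@ex,X@ey)
        im=box&(rad>29)&(rad<39)&(abs(h)<9);S=X[im&(g>g[im].mean()+50)]
        print('bezel g',np.median(g[im]),'index n',len(S),[ (round(float(np.degrees(np.arctan2(s@ey,s@ex))),1),round(float(np.hypot(s@ex,s@ey)))) for s in S])
E
python3 m2.py
```

```text
top ring (array([ 544.422, -297.119]), np.float64(-74.98092651367188))
face 1032 normal [-0.419  0.041  0.907] tilt 24.879320603202654 az 174.45538423477464 c [595.363 226.166  81.768]
knobtop h 38.007859860254506 250
knob circ (-1.902852177619934, 2.3438637256622314) 21.84404182434082
axis at face [593.635 228.471  80.867]
stripe n 31 -171.23497886389706 len 10.165734695295665
bezel g 119.33333333333333 index n 20 [(-39.4, 39), (-52.3, 38), (-52.1, 34), (-54.8, 36), (-57.2, 38), (-54.8, 32), (-57.9, 36), (-60.1, 36), (-62.2, 39), (-64.1, 39), (-55.3, 29), (-58.3, 31), (-60.8, 33), (-63.1, 35), (-65.2, 36), (-61.8, 29), (-64.3, 32), (-66.5, 33), (-101.9, 39), (-128.7, 39)]
scene ring (array([ 543.515, -300.372]), np.float64(-80.0))
face 976 normal [-0.338  0.05   0.94 ] tilt 19.957456169550305 az 171.5749247739623 c [621.972 229.637  97.302]
knobtop h 35.28349067109167 175
knob circ (-31.705686569213867, -1.320206642150879) 20.755292892456055
axis at face [592.128 227.75   86.682]
stripe n 10 -170.08223493492497 len 9.914807723531105
bezel g 94.66666666666667 index n 12 [(-133.3, 39), (-60.2, 39), (-58.5, 38), (-60.3, 35), (-62.8, 32), (-61.8, 31), (-60.8, 30), (-55.1, 39), (-56.5, 36), (-56.2, 35), (-54.0, 34), (-52.8, 32)]
```

```bash
cat > d.py <<'E'
from h import *
np.set_printoptions(precision=3,suppress=True)
def cur():
    s=env.state();return np.array(s['eef_pos']),R.from_euler('xyz',s['tcp_rot'])
def go(pos,Rt=None,p0=None):
    p,r=cur();p=p if p0 is None else np.array(p0)
    print('shift(cm, tool axes now)',r.inv().apply(np.array(pos)-p)/10)
    if Rt is not None:
        print('turn',(r.inv()*Rt).as_rotvec(),'shift in new axes',Rt.inv().apply(np.array(pos)-p)/10)
HUBR=R.from_euler('xyz',[np.pi,0,np.radians(-2.4)])
E
python3 - <<'E'
from d import *
print(env.state()['tcp_rot'])
go([450,200,215],HUBR)
go([548.8,-170.3,200],HUBR,[450,200,215])
E
```

```text
[3.141 0.    2.904]
shift(cm, tool axes now) [-39.024 -32.466  -0.035]
turn [ 0.    -0.     2.946] shift in new axes [31.959 39.44  -0.032]
shift(cm, tool axes now) [-18.323 -33.662   1.497]
turn [ 0.    -0.     2.946] shift in new axes [11.422 36.584  1.5  ]
```

```bash
python3 -m inch '[[0,0,0,-3.9,-3.25,0,-1],[0,0,0,-3.9,-3.25,0,-1],[0,0,0,-3.9,-3.25,0,-1],[0,0,0,-3.9,-3.25,0,-1],[0,0,0,-3.9,-3.25,0,-1],[0,0,0,-3.9,-3.25,0,-1],[0,0,0,-3.9,-3.25,0,-1],[0,0,0,-3.9,-3.25,0,-1],[0,0,0,-3.9,-3.25,0,-1],[0,0,0,-3.9,-3.25,0,-1],[0,0,0.173,0,0,0,-1],[0,0,0.173,0,0,0,-1],[0,0,0.173,0,0,0,-1],[0,0,0.173,0,0,0,-1],[0,0,0.173,0,0,0,-1],[0,0,0.173,0,0,0,-1],[0,0,0.173,0,0,0,-1],[0,0,0.173,0,0,0,-1],[0,0,0.173,0,0,0,-1],[0,0,0.173,0,0,0,-1]]'
python3 -m inch '[[0,0,0.173,0,0,0,-1],[0,0,0.173,0,0,0,-1],[0,0,0.173,0,0,0,-1],[0,0,0.173,0,0,0,-1],[0,0,0.173,0,0,0,-1],[0,0,0.173,0,0,0,-1],[0,0,0.173,0,0,0,-1],[0,0,0,0,0,0,-1],[0,0,0,0,0,0,-1]]'
python3 -c "
from d import *
print(env.state()['joints'])
go([548.8,-170.3,200],HUBR)"
```

```text
t: 3.7
eef_pos: [449.7, 199.7, 214.7]
tcp_rot: [3.141, -0.0, 1.168]
ft_force: [-0.9, -0.8, 0.2]
opening: 1.001
grip_force: 0.0
t: 4.82
eef_pos: [449.7, 199.7, 214.7]
tcp_rot: [-3.141, -0.0, -0.033]
ft_force: [-0.4, 0.0, -0.5]
opening: 1.0
grip_force: 0.0
[0.284 0.303 1.876 0.    0.962 1.888]
shift(cm, tool axes now) [11.142 36.649  1.465]
turn [-0.    -0.     0.008] shift in new axes [11.452 36.553  1.468]
```

```bash
python3 -m inch '[[0,0,0.008,0,0,0,-1],[0,0,0,1.145,3.655,0.147,-1],[0,0,0,1.145,3.655,0.147,-1],[0,0,0,1.145,3.655,0.147,-1],[0,0,0,1.145,3.655,0.147,-1],[0,0,0,1.145,3.655,0.147,-1],[0,0,0,1.145,3.655,0.147,-1],[0,0,0,1.145,3.655,0.147,-1],[0,0,0,1.145,3.655,0.147,-1],[0,0,0,1.145,3.655,0.147,-1],[0,0,0,1.145,3.655,0.147,-1],[0,0,0,0,0,2.5,-1],[0,0,0,0,0,2.5,-1],[0,0,0,0,0,2.5,-1],[0,0,0,0,0,2.5,-1],[0,0,0,0,0,2.5,-1],[0,0,0,0,0,1.5,-1],[0,0,0,0,0,0.8,-1],[0,0,0,0,0,0,-1],[0,0,0,0,0,0,-1]]'
python3 - <<'E'
from d import *
go([548.8,-170.3,42],HUBR)
p=cam('scene');u,v=187,235
cv2.imwrite('pics/hubgrip.png',cv2.resize(p['img'][v-75:v+75,u-100:u+100],(800,600),interpolation=cv2.INTER_CUBIC)[:,:,::-1])
E
```

```text
t: 7.32
eef_pos: [547.9, -170.7, 52.6]
tcp_rot: [3.141, -0.001, -0.045]
ft_force: [-0.2, -0.3, -0.2]
opening: 1.0
grip_force: 0.0
shift(cm, tool axes now) [ 0.089 -0.046  1.061]
turn [ 0.    -0.001 -0.003] shift in new axes [ 0.09  -0.045  1.06 ]
```

View pics/hubgrip.png

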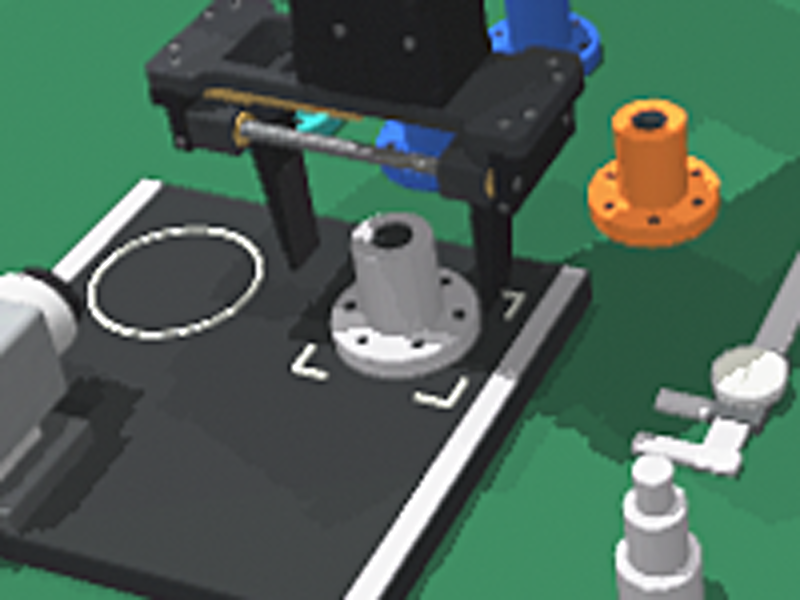

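The fingers straddle the boss: tips at crop (300,268) and (492,290), boss middle at that height about (397,277). I'll lower the last cm and close.

```bash
python3 -m inch '[[0,0,0,0.09,-0.04,0.5,-1],[0,0,0,0,0,0.5,-1],[0,0,0,0,0,0,0],[0,0,0,0,0,0,0],[0,0,0,0,0,0,1],[0,0,0,0,0,0,1],[0,0,0,0,0,0,1],[0,0,0,0,0,0,1],[0,0,0,0,0,0,1],[0,0,0,0,0,0,1]]'
python3 -c "
from d import *
s=env.state();print(s['ft_force'],s['moment'],s['opening'],s['grip_force'])
go([548.8-5.2,-170.3-129.2,42],HUBR)"
```

```text
t: 8.62
eef_pos: [548.5, -170.3, 41.9]
tcp_rot: [3.142, -0.0, -0.045]
ft_force: [0.1, -0.7, 1.6]
opening: 0.393
grip_force: 30.0
[ 0.056 -0.746  1.561] [-0.158  0.151  0.082] 0.39253620337960216 30.00009298324585
shift(cm, tool axes now) [ 0.092 12.932 -0.005]
turn [ 0.    -0.    -0.003] shift in new axes [ 0.049 12.932 -0.005]
```

```bash
python3 -m inch '[[0,0,0,0,0.2,0,1],[0,0,0,0,0.4,0,1],[0,0,0,0,0.5,0,1],[0,0,0,0,0.5,0,1],[0,0,0,0,0.4,0,1],[0,0,0,0,0,0,1]]'
python3 -c "
from d import *
go([548.8-5.2,-170.3-129.2,42],HUBR)"
```

```text
t: 9.38
eef_pos: [547.5, -190.7, 42.0]
tcp_rot: [3.141, -0.0, -0.045]
ft_force: [-1.5, 0.1, 2.5]
opening: 0.393
grip_force: 30.0
shift(cm, tool axes now) [ 0.102 10.883  0.   ]
turn [ 0.    -0.    -0.003] shift in new axes [ 0.064 10.883 -0.003]
```

```bash
python3 -m inch '[[0,0,0,0,0.4,0,1],[0,0,0,0.01,0.6,0,1],[0,0,0,0.01,0.7,0,1],[0,0,0,0.01,0.7,0,1],[0,0,0,0.01,0.7,0,1],[0,0,0,0.01,0.7,0,1],[0,0,0,0.01,0.7,0,1],[0,0,0,0.01,0.7,0,1],[0,0,0,0.01,0.7,0,1],[0,0,0,0.01,0.7,0,1],[0,0,0,0.01,0.7,0,1],[0,0,0,0.01,0.7,0,1],[0,0,0,0.01,0.7,0,1],[0,0,0,0,0.7,0,1],[0,0,0,0,0.6,0,1],[0,0,0,0,0.5,0,1],[0,0,0,0,0.4,0,1],[0,0,0,0,0,0,1],[0,0,0,0,0,0,1]]'
python3 - <<'E'
from d import *
from m2 import ringfit
go([543.6,-299.5,42],HUBR)
C=None
for n in('scene','top'):
    p=cam(n);print(ringfit(p,(544,-298)))
    C=cloud(p);m=(C[...,2]>26)&(C[...,2]<37)&(np.hypot(C[...,0]-544,C[...,1]+299)<44)
    q=C[m][:,:2].astype(np.float32);print(n,m.sum(),cv2.minEnclosingCircle(q) if len(q)>5 else 0)
    u,v=proj(p,[544,-299,30])
    if n=='scene': cv2.imwrite('pics/ring.png',cv2.resize(p['img'][v-60:v+60,u-80:u+80],(800,600),interpolation=cv2.INTER_CUBIC)[:,:,::-1])
E
```

```text
t: 11.75
eef_pos: [543.8, -299.4, 42.0]
tcp_rot: [3.141, -0.0, -0.045]
ft_force: [-1.4, -0.1, 3.0]
opening: 0.395
grip_force: 30.0
shift(cm, tool axes now) [-0.016  0.012 -0.002]
turn [ 0.    -0.    -0.003] shift in new axes [-0.017  0.012 -0.002]
(array([ 543.742, -299.197]), np.float64(-50.75005340576172))
scene 426 ((545.7432250976562, -299.63128662109375), 36.697269439697266)
(array([ 588.452, -289.438]), np.float64(-5.116805076599121))
top 0 0
```

View pics/ring.png

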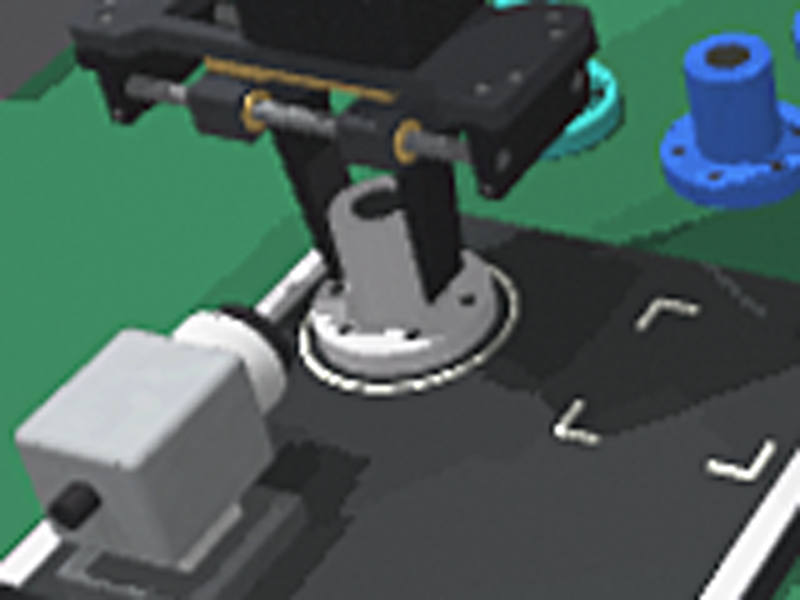

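The hub is gripped standing upright inside the ring (ring spans crop 300–517, flange 310–505), and the gap looks even. I'll release, rise and check.

```bash
python3 -m inch '[[0,0,0,0,0,0,0.2],[0,0,0,0,0,0,0],[0,0,0,0,0,0,-0.5],[0,0,0,0,0,0,-1],[0,0,0,0,0,0,-1],[0,0,0,0,0,0,-1],[0,0,0,0,0,0,-1],[0,0,0,0,0,-1,-1],[0,0,0,0,0,-2.5,-1],[0,0,0,0,0,-4,-1],[0,0,0,0,0,-5,-1],[0,0,0,0,0,-5,-1],[0,0,0,-2,-5.5,0,-1],[0,0,0,0,-5.5,0,-1],[0,0,0,0,-5.5,0,-1],[0,0,0,0,-5.5,0,-1],[0,0,0,0,-5.5,0,-1],[0,0,0,0,-5,0,-1],[0,0,0,0,0,0,-1],[0,0,0,0,0,0,-1]]'
cat > chk.py <<'E'
from d import *
from m2 import ringfit
for n in('scene','top'):
    p=cam(n);print(n,'ring',ringfit(p,(544,-299)))
    C=cloud(p)
    for a,b in((27,37),(70,82)):
        m=(C[...,2]>a)&(C[...,2]<b)&(np.hypot(C[...,0]-544,C[...,1]+299)<44)
        q=C[m][:,:2].astype(np.float32);print(a,m.sum(),cv2.minEnclosingCircle(q) if len(q)>5 else 0)
E
python3 chk.py
```

```text
t: 14.35
eef_pos: [538.5, 26.2, 217.4]
tcp_rot: [3.141, -0.001, -0.045]
ft_force: [0.4, -0.2, 0.5]
opening: 0.999
grip_force: 0.0
scene ring (array([ 542.496, -300.137]), np.float64(-62.90082931518555))
27 445 ((544.0776977539062, -299.18511962890625), 35.920684814453125)
70 247 ((545.7835083007812, -299.2704772949219), 20.076234817504883)
top ring (array([ 543.65 , -296.182]), np.float64(-47.45465087890625))
27 305 ((543.3965454101562, -298.9247741699219), 35.4246940612793)
70 191 ((544.1925048828125, -298.24578857421875), 19.59423828125)
```

Hub centred to about 1 mm in both views relative to the ring. Now the knob.

```bash
cat > k.py <<'E'
from d import *
K=np.array([-0.420,0.045,0.906]);K/=np.linalg.norm(K)
EX=np.array([1,0,0])-K*K[0];EX/=np.linalg.norm(EX);EY=np.cross(K,EX)
def tool(b):
    x=np.cos(np.radians(b))*EX+np.sin(np.radians(b))*EY;z=-K
    return R.from_matrix(np.c_[x,np.cross(z,x),z])
TOP=np.array([578.8,229.8,117.8]);T=TOP-27*K
E
python3 -c "
from k import *
H=T+100*K;print(H,T);go(H,tool(9))"
```

```text
[548.129 233.086 183.962] [590.144 228.585  93.329]
shift(cm, tool axes now) [ -0.01  -20.789   3.32 ]
turn [-0.073  0.431 -0.211] shift in new axes [  3.179 -20.663   2.476]
```

```bash
python3 -m inch '[[-0.018,0.108,-0.053,0,0,0,-1],[-0.018,0.108,-0.053,0,0,0,-1],[-0.018,0.108,-0.053,0,0,0,-1],[-0.018,0.108,-0.053,0,0,0,-1],[0,0,0,0.636,-4.13,0,-1],[0,0,0,0.636,-4.13,0,-1],[0,0,0,0.636,-4.13,0,-1],[0,0,0,0.636,-4.13,0,-1],[0,0,0,0.636,-4.13,0,-1],[0,0,0,0,0,1.2,-1],[0,0,0,0,0,1.2,-1],[0,0,0,0,0,0,-1],[0,0,0,0,0,0,-1]]'
python3 - <<'E'
from k import *
print(env.state()['joints']);go(T,tool(9))
p=cam('scene');u,v=405,250
cv2.imwrite('pics/knob1.png',cv2.resize(p['img'][v-75:v+75,u-100:u+100],(800,600),interpolation=cv2.INTER_CUBIC)[:,:,::-1])
E
```

```text
t: 16.08
eef_pos: [547.6, 233.0, 184.7]
tcp_rot: [3.016, -0.42, 0.195]
ft_force: [-0.4, 0.6, 0.5]
opening: 1.002
grip_force: 0.0
[ 0.382  0.384  1.93  -0.446  0.477  2.146]
shift(cm, tool axes now) [ 0.009 -0.005 10.087]
turn [-0.001 -0.001  0.   ] shift in new axes [ 0.019 -0.013 10.087]
```

View pics/knob1.png

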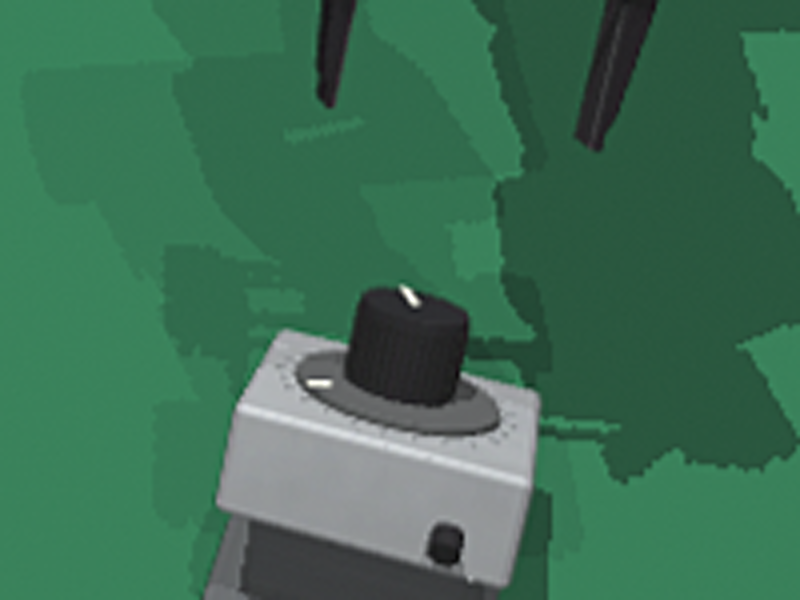

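The fingers (crop (328,103) and (590,150)) hang above, on either side of the knob axis, with the pointer stripe at (408,296). Descend along the axis.

```bash
python3 -m inch '[[0,0,0,0,0,2,-1],[0,0,0,0,0,2,-1],[0,0,0,0,0,2,-1],[0,0,0,0,0,1.5,-1],[0,0,0,0,0,1,-1],[0,0,0,0,0,1,-1],[0,0,0,0,0,0.5,-1],[0,0,0,0,0,0,-1],[0,0,0,0,0,0,-1]]'
python3 - <<'E'
from k import *
go(T,tool(9))
p=cam('scene');u,v=405,258
cv2.imwrite('pics/knob2.png',cv2.resize(p['img'][v-45:v+45,u-60:u+60],(800,600),interpolation=cv2.INTER_CUBIC)[:,:,::-1])
E
```

```text
t: 17.25
eef_pos: [589.5, 229.8, 94.4]
tcp_rot: [3.017, -0.421, 0.197]
ft_force: [0.5, -0.6, 0.5]
opening: 0.999
grip_force: 0.0
shift(cm, tool axes now) [-0.006  0.118  0.131]
turn [-0.002 -0.002  0.002] shift in new axes [-0.006  0.118  0.131]
```

View pics/knob2.png

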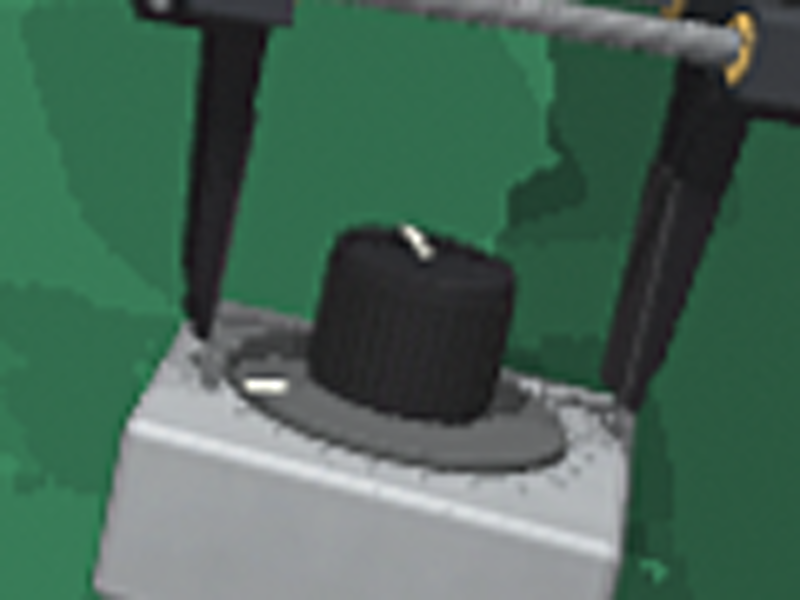

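The tips (205,338) and (622,400) clear the bezel and straddle the knob, with the middle ~2 mm off towards the right. I'll correct that and close.

```bash
python3 -m inch '[[0,0,0,0,0.15,0.1,-1],[0,0,0,0,0,0,-0.1],[0,0,0,0,0,0,-0.1],[0,0,0,0,0,0,-0.1],[0,0,0,0,0,0,1],[0,0,0,0,0,0,1],[0,0,0,0,0,0,1],[0,0,0,0,0,0,1],[0,0,0,0,0,0,1],[0,0,0,0,0,0,1]]'
python3 -c "
from k import *
s=env.state();print(s['ft_force'],s['moment'],s['opening'],s['grip_force']);go(T,tool(9))"
```

```text
t: 18.55
eef_pos: [590.0, 229.0, 93.3]
tcp_rot: [3.017, -0.421, 0.198]
ft_force: [-1.9, 5.0, -0.9]
opening: 0.435
grip_force: 30.0
[-1.877  4.965 -0.947] [0.659 0.701 0.347] 0.43489411661607236 29.99175488948822
shift(cm, tool axes now) [0.008 0.043 0.003]
turn [-0.003 -0.002  0.002] shift in new axes [0.008 0.043 0.004]
```

```bash
python3 -m inch '[[0,0,-0.1,0,0,0,1],[0,0,-0.1,0,0,0,1],[0,0,-0.1,0,0,0,1],[0,0,-0.1,0,0,0,1],[0,0,-0.1,0,0,0,1],[0,0,-0.1,0,0,0,1],[0,0,-0.1,0,0,0,1],[0,0,-0.1,0,0,0,1],[0,0,-0.1,0,0,0,1],[0,0,-0.1,0,0,0,1],[0,0,-0.1,0,0,0,1],[0,0,-0.1,0,0,0,1],[0,0,-0.1,0,0,0,1],[0,0,-0.1,0,0,0,1],[0,0,-0.1,0,0,0,1],[0,0,-0.1,0,0,0,1],[0,0,-0.1,0,0,0,1],[0,0,0,0,0,0,1],[0,0,0,0,0,0,1]]'
python3 - <<'E'
from k import *
s=env.state();print(s['ft_force'],s['moment'],s['joints']);go(T,tool(121))
p=cam('scene');u,v=405,258
cv2.imwrite('pics/knob3.png',cv2.resize(p['img'][v-45:v+45,u-60:u+60],(800,600),interpolation=cv2.INTER_CUBIC)[:,:,::-1])
E
```

```text
t: 20.92
eef_pos: [589.4, 229.5, 93.0]
tcp_rot: [2.735, 0.165, 1.838]
ft_force: [-5.8, 9.7, -1.2]
opening: 0.437
grip_force: 30.0
[-5.798  9.72  -1.232] [1.493 1.234 0.818] [ 0.345  0.564  1.927 -0.639  0.309  0.623]
shift(cm, tool axes now) [-0.114  0.055  0.005]
turn [ 0.002 -0.003 -0.252] shift in new axes [-0.124  0.025  0.005]
```

View pics/knob3.png

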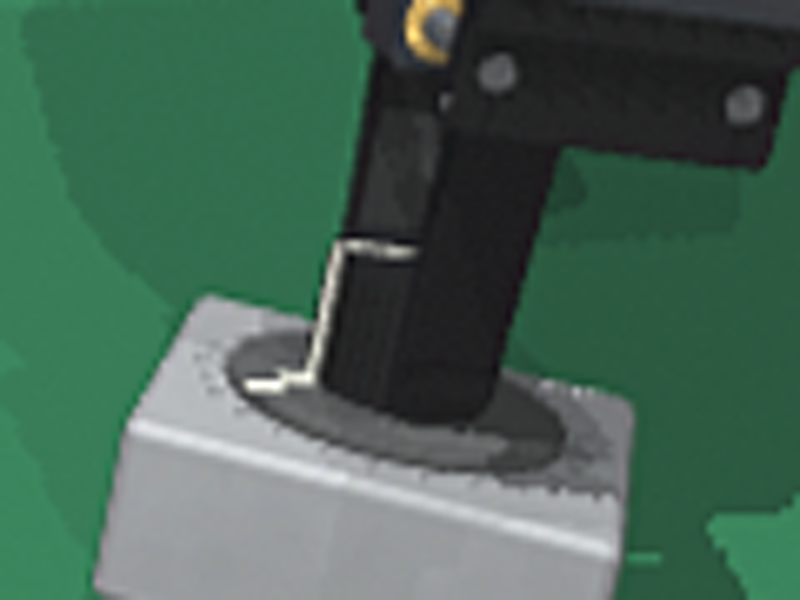

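The pointer (crop (280–312,377)) is now close to the index line (245–285,385), a few degrees short. I'll measure in a rectified bezel-plane view.

```bash
cat > ang.py <<'E'
from k import *
from scipy.optimize import minimize
BZ=TOP-33.5*K
def rect(p,c,S=6,H=48):
    n=int(2*H*S);a=(np.arange(n)-n/2)/S
    X,Y=np.meshgrid(a,-a);P=c+X[...,None]*EX+Y[...,None]*EY
    q=(P-np.array(p['position']))@rot(p)
    return cv2.remap(p['img'],(p['fx']*q[...,0]/q[...,2]+p['cx']).astype(np.float32),(p['fy']*q[...,1]/q[...,2]+p['cy']).astype(np.float32),cv2.INTER_CUBIC)
def polar(im,r0,r1,S=6,H=48):
    g=im.astype(np.float32).mean(-1);b=np.arange(-180,180,1.);rr=np.arange(r0,r1,.5)
    B,Rr=np.meshgrid(np.radians(b),rr);n=g.shape[0]/2
    return b,rr,cv2.remap(g,(n+S*Rr*np.cos(B)).astype(np.float32),(n-S*Rr*np.sin(B)).astype(np.float32),cv2.INTER_LINEAR)
def centre(p):
    # bezel rim: brightness step outward at r=40
    def f(d):
        c=BZ+d[0]*EX+d[1]*EY;im=rect(p,c)
        b,_,A=polar(im,36,38.6);_,_,B=polar(im,41.5,44)
        s=(b>-120)&(b<40)
        return -np.clip(B.mean(0)-A.mean(0),-40,60)[s].mean()
    best=min(((i,j) for i in np.arange(-6,6.1,1.5) for j in np.arange(-6,6.1,1.5)),key=f)
    s=minimize(f,best,method='Nelder-Mead',options=dict(xatol=.1));return s.x,s.fun
def run(n):
    p=cam(n);d,f=centre(p);print(n,'centre shift',d,f);im=rect(p,BZ+d[0]*EX+d[1]*EY)
    for r in np.arange(22,39,1.5):
        b,rr,V=polar(im,r,r+1.5);v=V.mean(0);s=(b>-110)&(b<-10)
        w=np.clip(v[s]-np.median(v[s])-25,0,None)
        print(r,'bearing',round(float((w*b[s]).sum()/(w.sum()+1e-6)),1),'peak',round(float(v[s].max())),b[s][v[s].argmax()])
    return im
if __name__=='__main__':
    import sys
    for n in sys.argv[1:]:
        im=run(n);cv2.imwrite(f'pics/rect_{n}.png',im[:,:,::-1])
E
python3 ang.py scene
```

```text
scene centre shift [ 9.834 -1.846] -58.4484748840332
22.0 bearing -99.9 peak 230 -102.0
23.5 bearing -95.6 peak 222 -99.0
25.0 bearing -88.7 peak 246 -84.0
26.5 bearing -80.7 peak 255 -81.0
28.0 bearing -78.9 peak 253 -80.0
29.5 bearing -78.1 peak 254 -79.0
31.0 bearing -77.1 peak 255 -78.0
32.5 bearing -75.6 peak 240 -75.0
34.0 bearing -72.6 peak 151 -72.0
35.5 bearing 0.0 peak 101 -108.0
37.0 bearing 0.0 peak 111 -82.0
38.5 bearing -78.5 peak 188 -79.0
```

View pics/rect_scene.png

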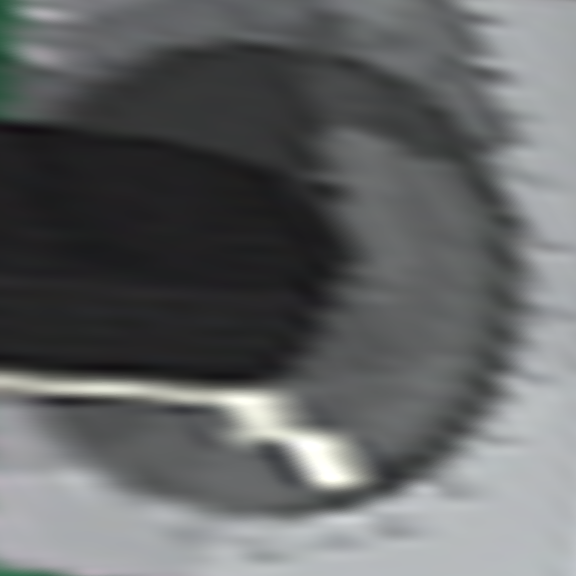

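The scene camera sees the bezel too obliquely for a fine measurement, but it shows the pointer still about 10° short, which agrees with the plan. I'll turn 0.22 rad more, release, back off and measure from the top camera.

```bash
python3 -m inch '[[0,0,-0.08,0,0,0,1],[0,0,-0.08,0,0,0,1],[0,0,-0.06,0,0,0,1],[0,0,0,0,0,0,1],[0,0,0,0,0,0,1],[0,0,0,0,0,0,0],[0,0,0,0,0,0,-0.5],[0,0,0,0,0,0,-1],[0,0,0,0,0,0,-1],[0,0,0,0,0,0,-1],[0,0,0,0,0,0,-1],[0,0,0,0,0,-2,-1],[0,0,0,0,0,-4,-1],[0,0,0,0,0,-5,-1],[0,0,0,0,0,-5,-1],[0,0,0,0,0,0,-1]]'
python3 - <<'E'
from k import *
print(env.state()['joints'])
p,r=cur();print(r.inv().apply([-60,-220,60])/10)
E
```

```text
t: 23.02
eef_pos: [522.7, 235.8, 241.8]
tcp_rot: [2.772, 0.25, 2.044]
ft_force: [0.2, 0.1, -0.5]
opening: 0.998
grip_force: 0.0
[ 0.406  0.279  1.911 -0.378  0.592  0.163]
[-17.813 -13.731  -7.083]
```

```bash
python3 -m inch '[[0,0,0,-3.6,-2.8,-1.4,-1],[0,0,0,-3.6,-2.8,-1.4,-1],[0,0,0,-3.6,-2.8,-1.4,-1],[0,0,0,-3.6,-2.8,-1.4,-1],[0,0,0,-3.6,-2.8,-1.4,-1],[0,0,0,0,0,0,-1]]'
cat > m3.py <<'E'
from k import *
# joint optimisation of the axis: top-face circle (r 21, h 34) & rim; bearings from top camera
p=cam('top');C=cloud(p);g=p['img'].astype(float).mean(-1);v,u=np.mgrid[:420,:560]
o=np.array(p['position'])
def onplane(mask,pt):
    d=np.stack([(u[mask]-p['cx'])/p['fx'],(v[mask]-p['cy'])/p['fy'],np.ones(mask.sum())],-1)@rot(p).T
    return o+d*(((pt-o)@K)/(d@K))[:,None]
B0=np.array([578.8,229.8,116.2])-34*K+[-0.8,0,0]     # top camera's own frame (z bias)
near=(abs(u-162)<30)&(abs(v-173)<30)
# knob top: dark pixels + stripe projected on top plane
P=onplane(near,B0+34*K)-(B0+34*K);xy=np.c_[P@EX,P@EY];G=g[near]
dark=(G<45)&(np.hypot(*xy.T)<30);print('dark',dark.sum(),xy[dark].min(0),xy[dark].max(0))
st=(G>110)&(np.hypot(*xy.T)<20)
W=(G[st]-60)
print('stripe px',st.sum());c=np.average(xy[st],axis=0,weights=W);e=np.linalg.eigh(np.cov(xy[st].T,aweights=W))[1][:,-1];e*=np.sign(e@c)
print('stripe centroid',c,'bearing centroid',np.degrees(np.arctan2(c[1],c[0])),'axis dir',np.degrees(np.arctan2(e[1],e[0])))
Q=onplane(near,B0)-B0;xy=np.c_[Q@EX,Q@EY];r=np.hypot(*xy.T);b=np.degrees(np.arctan2(xy[:,1],xy[:,0]))
s=(r>22)&(r<38.5)&(b>-110)&(b<-10)&(G>140)
print('bezel-plane bright px: bearing,r,g',sorted([(round(float(R_)),round(float(B_),1),int(g_)) for R_,B_,g_ in zip(r[s],b[s],G[s])]))
cv2.imwrite('pics/topk.png',cv2.resize(p['img'][143:203,122:202],(800,600),interpolation=cv2.INTER_CUBIC)[:,:,::-1])
E
python3 m3.py
```

```text
t: 23.78
eef_pos: [461.7, 9.6, 297.8]
tcp_rot: [2.778, 0.25, 2.039]
ft_force: [0.4, 0.2, 0.3]
opening: 0.997
grip_force: 0.0
dark 107 [-17.529 -25.476] [21.236 15.484]
stripe px 36
stripe centroid [ 5.662 -7.234] bearing centroid -51.95246982839468 axis dir -55.199642825557945
bezel-plane bright px: bearing,r,g [(22, -65.7, 142), (24, -60.9, 199), (24, -52.9, 220), (24, -44.9, 160), (25, -56.6, 230), (25, -49.2, 201), (26, -64.0, 177), (27, -59.9, 222), (27, -52.9, 224), (27, -45.9, 160), (28, -66.7, 164), (29, -62.7, 218), (29, -56.2, 227), (29, -49.6, 179), (30, -69.0, 154), (31, -65.2, 209), (31, -59.1, 236), (31, -52.9, 195), (32, -55.8, 223), (32, -50.0, 151), (33, -67.3, 178), (33, -61.7, 238), (34, -58.5, 239), (34, -52.9, 179), (35, -69.2, 149), (35, -63.9, 226), (36, -60.8, 240), (36, -55.6, 217), (36, -50.3, 149), (37, -70.9, 157), (37, -66.0, 191), (37, -52.9, 184), (38, -108.6, 152), (38, -105.0, 145), (38, -90.3, 150), (38, -79.0, 143), (38, -62.9, 225), (38, -58.0, 232), (38, -47.9, 152), (38, -43.0, 149), (38, -35.1, 145), (38, -27.2, 142), (38, -16.0, 149), (38, -12.5, 142)]
```

View pics/topk.png

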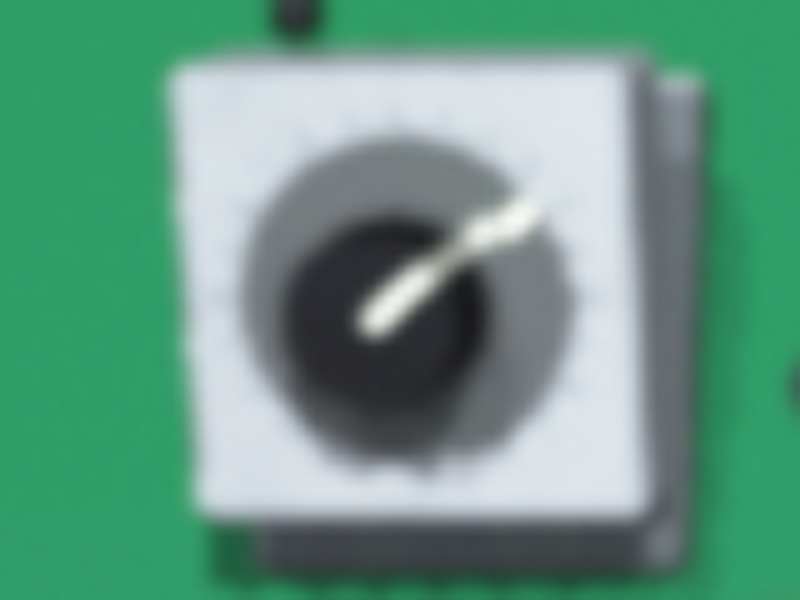

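The top view shows the stripe, pointer and index line forming one nearly continuous line (crop (372,325)→(540,205)). I'll quantify it with the rim-fitted centre.

```bash
cat > m4.py <<'E'
from ang import *
import ang
ps=[cam('top') for _ in range(6)];p=ps[0];p['img']=np.mean([q['img'] for q in ps],0).astype(np.uint8)
def f(d):
    im=rect(p,BZ+d[0]*EX+d[1]*EY);b,_,A=polar(im,36,38);_,_,B=polar(im,42,44)
    s=(abs(b+58)>14);return -np.clip(B.mean(0)-A.mean(0),-40,120)[s].mean()
best=min(((i,j) for i in np.arange(-6,6.1,1.5) for j in np.arange(-6,6.1,1.5)),key=f)
m=minimize(f,best,method='Nelder-Mead');d=m.x;print('rim centre',d,m.fun)
def prof(c,radii,half=25,mid=-57):
    im=rect(p,c);out=[]
    for r in radii:
        b,rr,V=polar(im,r-.5,r+1);v=V.mean(0);s=abs(b-mid)<half;x=v[s];w=np.clip(x-np.percentile(x,40)-0.25*np.ptp(x),0,None)
        out.append((float(r),round(float((w*b[s]).sum()/w.sum()),1),int(x.max())))
    return out
c=BZ+d[0]*EX+d[1]*EY
print('index/pointer',prof(c,range(22,39,2)))
# knob top circle centre: dark disc r21
def f2(e):
    im=rect(p,c+34*K+e[0]*EX+e[1]*EY);b,_,A=polar(im,18,20);_,_,B=polar(im,22.5,25)
    s=(abs(b)>35)&(abs(b+58)>15)|(b>20);return -np.clip(B.mean(0)-A.mean(0),-20,60)[s].mean()
m=minimize(f2,(0,0),method='Nelder-Mead',options=dict(initial_simplex=[[0,0],[2,0],[0,2]]));print('top circle shift from rim axis',m.x,m.fun)
print('stripe (rim axis)',prof(c+34*K,range(6,20,3),40))
print('stripe (top circ)',prof(c+34*K+m.x[0]*EX+m.x[1]*EY,range(6,20,3),40))
E
python3 m4.py
```

```text
rim centre [-1.383  0.   ] -81.1089859008789
index/pointer [(22.0, -54.8, 201), (24.0, -55.0, 225), (26.0, -55.5, 233), (28.0, -56.8, 232), (30.0, -58.7, 233), (32.0, -59.8, 239), (34.0, -60.0, 243), (36.0, -59.9, 241), (38.0, -59.8, 237)]
top circle shift from rim axis [-13.693   2.387] -44.233367919921875
stripe (rim axis) [(6.0, -51.8, 237), (9.0, -51.4, 236), (12.0, -52.5, 233), (15.0, -53.4, 228), (18.0, -54.1, 208)]
stripe (top circ) [(6.0, nan, 43), (9.0, -21.7, 50), (12.0, -22.6, 124), (15.0, -23.5, 215), (18.0, -25.0, 235)]m4.py:13: RuntimeWarning: invalid value encountered in scalar divide
  out.append((float(r),round(float((w*b[s]).sum()/w.sum()),1),int(x.max())))
```

The index sits at −59.9° and the pointer at −54.9°, both constant over radius, so the centre is good. The knob is 5° past and needs turning back by 0.087 rad.

Run:
```python
from k import *
G=np.array([589.3,229.8,93.2]);p,r=cur();H=G-r.apply([0,0,150]);Rt=tool(9+110)
print(H,(r.inv()*Rt).as_rotvec());go(H)
go(G,None,H)
```

```text
[526.248 236.176 229.155] [ 0.001 -0.002  0.003]
shift(cm, tool axes now) [18.041 14.012  7.932]
shift(cm, tool axes now) [ 0. -0. 15.]
```

```bash
python3 -m inch '[[0,0,0,3.6,2.8,1.2,-1],[0,0,0,3.6,2.8,1.2,-1],[0,0,0,3.6,2.8,1.2,-1],[0,0,0,3.6,2.8,1.2,-1],[0,0,0,3.64,2.81,1.2,-1],[0,0,0,0,0,1.9,-1],[0,0,0,0,0,3,-1],[0,0,0,0,0,3,-1],[0,0,0,0,0,2,-1],[0,0,0,0,0,0,-1],[0,0,0,0,0,0,-1]]'
python3 -c "
from k import *
go([589.3,229.8,93.2])"
```

```text
t: 25.5
eef_pos: [560.1, 232.0, 158.2]
tcp_rot: [2.778, 0.249, 2.044]
ft_force: [-0.6, -1.1, 0.3]
opening: 1.003
grip_force: 0.0
shift(cm, tool axes now) [ 0.126 -0.036  7.133]
```

```bash
python3 -m inch '[[0,0,0,0.12,-0.03,1.5,-1],[0,0,0,0,0,2,-1],[0,0,0,0,0,1.5,-1],[0,0,0,0,0,1,-1],[0,0,0,0,0,0.6,-1],[0,0,0,0,0,0.5,-1],[0,0,0,0,0,0,-1],[0,0,0,0,0,0,-0.1],[0,0,0,0,0,0,-0.1],[0,0,0,0,0,0,-0.1],[0,0,0,0,0,0,1],[0,0,0,0,0,0,1],[0,0,0,0,0,0,1],[0,0,0,0,0,0,1],[0,0,0,0,0,0,1]]'
python3 -c "
from k import *
go([589.3,229.8,93.2],tool(119))"
```

```text
t: 27.38
eef_pos: [589.2, 229.5, 92.8]
tcp_rot: [2.779, 0.249, 2.044]
ft_force: [0.5, -0.3, -0.2]
opening: 0.436
grip_force: 30.0
shift(cm, tool axes now) [ 0.015  0.038 -0.034]
turn [ 0.002 -0.001  0.002] shift in new axes [ 0.015  0.038 -0.035]
```

```bash
python3 -m inch '[[0,0,0.03,0,0,0,1],[0,0,0.03,0,0,0,1],[0,0,0.03,0,0,0,1],[0,0,0,0,0,0,1],[0,0,0,0,0,0,1],[0,0,0,0,0,0,0],[0,0,0,0,0,0,-0.5],[0,0,0,0,0,0,-1],[0,0,0,0,0,0,-1],[0,0,0,0,0,0,-1],[0,0,0,0,0,0,-1],[0,0,0,0,0,-2,-1],[0,0,0,0,0,-4,-1],[0,0,0,0,0,-5,-1],[0,0,0,0,0,-5,-1],[0,0,0,-3.6,-2.8,-1.2,-1],[0,0,0,-3.6,-2.8,-1.2,-1],[0,0,0,-3.6,-2.8,-1.2,-1],[0,0,0,-3.6,-2.8,-1.2,-1],[0,0,0,-3.6,-2.8,-1.2,-1]]'
python3 -m inch '[[0,0,0,0,0,0,-1],[0,0,0,0,0,0,-1]]'; python3 m4.py 2>/dev/null | head -2; python3 chk.py
python3 - <<'E'
from d import *
for n in('scene','top'):
    p=cam(n)
    for t in('caliper','shaft'):
        for r in env.find_in(p,t)[:2]: print(n,t,round(r['score'],2),w(p,r['centre']))
E
```

```text
t: 29.88
eef_pos: [446.3, 15.7, 280.2]
tcp_rot: [2.758, 0.217, 1.959]
ft_force: [1.3, -1.0, 1.3]
opening: 1.0
grip_force: 0.0
t: 30.12
eef_pos: [447.1, 16.8, 279.8]
tcp_rot: [2.758, 0.216, 1.957]
ft_force: [0.7, -0.7, 0.4]
opening: 0.999
grip_force: 0.0
rim centre [-1.537  0.   ] -80.5093002319336
index/pointer [(22.0, -59.8, 210), (24.0, -59.9, 226), (26.0, -60.1, 230), (28.0, -60.2, 226), (30.0, -60.2, 233), (32.0, -60.0, 239), (34.0, -59.9, 243), (36.0, -59.7, 241), (38.0, -59.6, 237)]
scene ring (array([ 542.62 , -299.848]), np.float64(-62.3272705078125))
27 443 ((544.9677734375, -297.41046142578125), 36.21098709106445)
70 249 ((544.9655151367188, -299.6962890625), 19.849124908447266)
top ring (array([ 543.679, -296.155]), np.float64(-46.85325241088867))
27 311 ((542.9903564453125, -297.7136535644531), 35.582088470458984)
70 186 ((543.0526123046875, -298.48651123046875), 18.969743728637695)
scene caliper 0.74 [533.16   -8.92    7.295]
scene shaft 0.56 [669.915  -3.289  34.483]
top caliper 0.56 [535.768  -6.372  -0.81 ]
top shaft 0.5 [652.443  -3.93   40.801]
```

The pointer is at −60.0° and the index at −59.9°. The hub is still in its ring, and the caliper and shaft have not moved. Handing in.

```bash
python3 -c "
from cell import env
print(env.job_done())"
```

```text
the job is handed in; nothing more can be done
None
```

I handed the job in at about 31 s: the hub stands within about 2 mm (by camera) of the ring's centre, released, and the knob pointer is within about 0.5° of the index line, also released. The bezel, caliper and shaft stayed put as far as the cameras show.

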